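# Bring the salt round to the front on the lazy Susan

### The job

Bring the salt shaker round to the front of the lazy Susan, so that it stands straight in front of the tray's centre, on the side towards the front edge of the worktop, where the cook can reach it. Turn the tray with the fingertips: lay them lightly on its raised rim and follow the rim round so that the tray comes with them. Do not touch the salt shaker or the two spice jars: they must ride round standing upright; leave the other things on the worktop where they are, and leave the tray standing still.

Things in the scene. Friction and masses are not known exactly. Their poses are not given: they have to be found in the camera images.
- tray_centre (a point): The centre of the lazy Susan, on the upper face of its floor, 27 mm above the worktop. Its x points away from the robot (so the front is -x) and its y to the robot's left; these axes do not turn with the tray. The lazy Susan is a round pale-wood tray of 280 mm diameter on a low steel foot that is fixed in place. A raised rim 9 mm wide runs round the tray, 131 to 140 mm from the centre; its level top lies 9 mm above this point (36 mm above the worktop).
- tray: The turning tray itself; origin on its axis at its underside, 15 mm above the worktop and 12 mm under tray_centre; its axes turn with it about z. It turns freely either way (more than a full turn) on a bearing with a slight drag of 0.04 N m, so a fingertip resting on the rim with 3 to 9 N carries it along without slipping, and it stops when let go. Its height is fixed and the rim is hard. It is at rest at the start.
- salt: The salt shaker: a clear glass shaker with a domed grey-white cap, 44 mm across, 90 mm tall, standing loose on the tray floor; origin at the centre of its underside, z up. It is the shortest of the three things on the tray; they stand about 120 degrees apart with their axes 55 to 75 mm from the centre, and the tray may start turned anyhow, though never with the salt already near the front.
- jar_a: A spice jar with a red cap, 45 mm across, 106 mm tall, standing loose on the tray floor; origin at the centre of its underside, z up.
- jar_b: Another spice jar with a red cap, of the same size, standing loose on the tray floor; origin at the centre of its underside, z up.
- timer: A wind-up kitchen timer, round with a red top, 61 mm across, 52 mm tall, standing on the worktop in front of the lazy Susan to its left, its nearest side 2 to 30 mm clear of the tray's edge; origin at the centre of its underside. To be left alone.
- matches: A box of matches, 54 x 36 x 15 mm, lying on the worktop behind the lazy Susan to its right; origin at the centre of its underside. To be left alone.
- cork: A wine cork standing on end, 24 mm across, 40 mm tall, behind the lazy Susan to its left; origin at the centre of its underside. To be left alone.

How it is judged:
On the way:
1. a fingertip rests on the tray and turns it (contact force between the fingers and tray above 0.2 N and angular speed of tray above 0.03 rad/s), for 0.1 s.
At the end, for the whole second after the job is handed in: The salt shaker stands in front of the tray's centre (at least 30 mm towards the worktop's front edge, and within 20 mm to either side of the line straight forward from the centre); it and both spice jars stand upright on the tray floor and the tray is at rest (x of salt in the frame of tray_centre below -0.03 m and y of salt in the frame of tray_centre between -0.02 and 0.02 m and angular speed of tray below 0.05 rad/s and angle between each of salt, jar_a, jar_b's own z axis and vertical below 0.15 rad and horizontal distance between each of salt, jar_a, jar_b and tray_centre below 0.115 m and z of salt in the frame of tray_centre between -0.008 and 0.008 m and z of jar_a in the frame of tray_centre between -0.008 and 0.008 m and z of jar_b in the frame of tray_centre between -0.008 and 0.008 m); the robot touches nothing.
It fails at once if the robot touches the salt shaker or a spice jar (contact force between any of the fingers, the arm and salt above 0.5 N or contact force between any of the fingers, the arm and jar_a above 0.5 N or contact force between any of the fingers, the arm and jar_b above 0.5 N).
It fails at once if something on the tray tips over or leaves the tray floor (angle between any of salt, jar_a, jar_b's own z axis and vertical above 0.4 rad or z of any of salt, jar_a, jar_b in the frame of tray_centre above 0.02 m).
It fails at once if the fingers press on the tray with more than 40 N (contact force between the fingers and tray above 40 N).
It fails at once if a thing on the worktop beside the lazy Susan is shifted by more than 20 mm (distance of any of timer, matches, cork from where it was at the start of the episode above 0.02 m).
It also fails if it takes over 64 s, if anything falls off the work surface, if the arm or the gripper's body presses on something with over 40 N, if the wrist force passes 120 N, or if a joint passes its speed limit or range.

### The arm

A 7-joint arm with a two-finger parallel gripper is mounted at the origin on a cart in front of the work surface, level with it; the furniture and walls round the work are solid. World frame = base frame: x ahead of the robot, y to its left, z up, the work surface at z = 0. Lengths are in m, angles in rad, forces in N, time in s.
With the tool pointing down it reaches from about 0.4 to 0.85 m from the base axis. Payload 10.4 kg.
Tool frame: the origin (TCP) lies midway between the tips of the shut fingers; the grasp point (between the pads) lies hold_point_z behind it (hold_point_z is the distance from the TCP to the grasp point, in m); z points along the fingers, y is the line along which they close (so a half turn about z gives the same grasp; the last joint's range is limited). The gripper opens to 87 mm and grips with 3 to 60 N. Pads are 19 mm wide; open, the fingers measure 117 mm over their backs; the gripper's body (75 mm by 190 mm) begins 51 mm behind the grasp point.
Start: joints at [1.3, 0.332, -0.065, 1.46, 0.022, 1.35, -0.088], TCP at [0.153, -0.606, 0.223] pointing down, gripper open.
Joint ranges: [-2.6, 2.6], [-0.5, 2.12], [-1.47, 1.34], [0.16, 2.42], [-1.27, 4.41], [0.06, 2.06], [-2.6, 2.6]. Speed limits (rad/s): [2.22, 2.22, 2.79, 2.79, 3.14, 3.14, 3.14].

### API

Orientations are given as a unit quaternion [x, y, z, w].
In Python, from bench import * gives the robot as it stands. The module is installed in compiled form; this text tells all that it offers.
- The arm moves only by the tool drive_tool, never from a script. Its argument "increments" is a list of rows, each a list of 6 numbers: the shift along the tool's x, y, z scaled (see below), then the turn, a rotation vector about the tool's x, y, z scaled (see below). In form: [[dx, dy, dz, rx, ry, rz], ...]. A call has exactly 5 rows; each row is the pose to reach, as a shift and turn from the pose commanded when the call began, along the tool's axes at that moment; what a row does not reach only later rows make up. The controller multiplies each number of a shift by 300 mm and each number of a turn by pi/4 rad. A row lasts 1/12 s, in which the tool goes at most 41.7 mm and 7.16 degrees, less where a joint would pass 70% of its speed; a pose out of reach is approached as far as the arm can. A call with a number of a shift or a turn outside -1 to 1 is refused whole. A call with a gripper value outside its range is refused whole. "claw" is the closure, from 0 (fully open) to 1 (shut), set as the call begins (left out, the last holds). The fingers move at their own pace and stop on an object; "force" is the grip in N (left out, the last holds). Time passes only in rows, so rows that repeat a pose let the fingers close, or fill a call up. It gives the time, the measured TCP pose, the force, the opening and the grip force at its end, in the units of the state.
- read_state(): the state, without advancing time (a new reading comes with each control period).
- camera(name): name is "scene" or "top"; returns the picture (420x560x3 uint8, blue, green, red); there is no depth.
- get_calibration(name): a dict with "K" (3x3 intrinsics, pixels), "position" and "rotation" of the camera in the world. Camera axes: x right, y down, z forward; pixel columns grow to the right and rows downward; lengths in m; the calibration is good to about 2 mm. A picture is of the moment at which its call begins. get_calibration takes no time and is no camera call.
- close_job(): hands the job in; it is judged then, once.
The state is a dict: "time": time; "joint_positions": joint angles; "joint_vel": joint speeds; "joint_torque": joint torques, N m; "ee_pos": TCP position; "eef_rot": TCP orientation; "ft_force": force on the tool from outside, world axes, zero at the start; "torque": the same for the moment, N m; "width": finger opening in m; "grip_force": force on a finger pad.
Only numpy, scipy, OpenCV 4.12 (cv2) and the standard library are available. Lean on these libraries where they do the work, as an engineer would, in place of code of your own. Each camera call takes 0.05 s, during which the arm holds its last target. There are 200 camera calls.

## Working session

There is one attempt and no reset: what is moved stays moved. The work goes in short steps, Python scripts to look and compute and a tool call to move; the robot and the scene stay as the last step left them, time stands still between calls to the robot, and variables do not carry over. Pictures are saved under pics/ and viewed, at most 10 in all, crops included, and the job is handed in when it is done.

Besides the shell and the picture viewer there is one more tool, called after "Call:" as name(argument=value, ...), one argument or row to a line, values as JSON. drive_tool: Moves the arm, as the interface text tells. Its arguments: {"type":"object","properties":{"increments":{"type":"array","items":{"type":"array","items":{"type":"number"}}},"claw":{"type":"number"},"force":{"type":"number"}},"required":["increments"]}

```bash
mkdir -p pics; python3 - <<'E'
from bench import *
import cv2,numpy as np
for n in("scene","top"):
    cv2.imwrite(f"pics/{n}0.png",camera(n)); c=get_calibration(n); print(n,c)
s=read_state(); print({k:s[k] for k in("time","ee_pos","eef_rot","ft_force","width")})
E
```

```text
scene {'K': array([[399.94244251,   0.        , 277.11472806],
       [  0.        , 399.94244251, 213.38471329],
       [  0.        ,   0.        ,   1.        ]]), 'position': array([0.12459417, 0.34858101, 0.64106699]), 'rotation': array([-0.34798551,  0.85173559, -0.36431287,  0.14397466])}
top {'K': array([[424.08703836,   0.        , 277.88104821],
       [  0.        , 424.08703836, 207.40580095],
       [  0.        ,   0.        ,   1.        ]]), 'position': array([ 0.51407499, -0.09307494,  0.89862076]), 'rotation': array([ 0.71008379, -0.70387673,  0.0182549 ,  0.00230685])}
{'time': 0.1, 'ee_pos': array([ 0.15319589, -0.60560167,  0.22184306]), 'eef_rot': array([ 9.92335608e-01,  1.23570485e-01, -1.07641209e-04, -6.04611870e-04]), 'ft_force': array([ 0.93800286, -0.32050775,  0.65223619]), 'width': 0.08731097884803939}
```

View pics/top0.png

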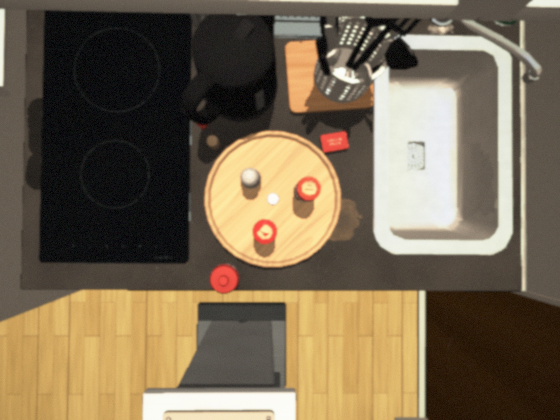

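View pics/scene0.png

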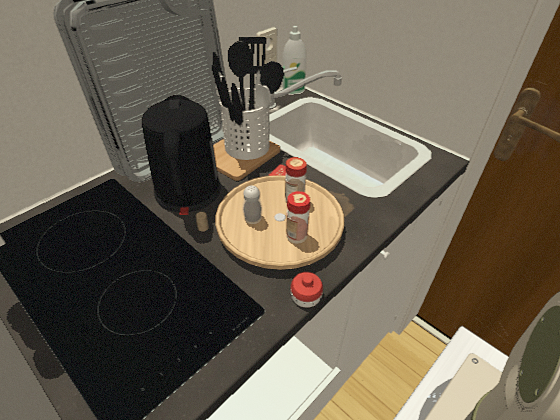

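Top view: tray centre about (273,199), salt (250,177) back-left, jar caps (265,232) and (308,188), timer (224,279), matches (335,142), cork (212,142). The scene view agrees. I'll measure these now.

```bash
cat > h.py <<'E'
from bench import *
import cv2,numpy as np
from scipy.spatial.transform import Rotation as R
def ray(n,uv,z):
    c=get_calibration(n); d=R.from_quat(c["rotation"]).as_matrix()@np.linalg.inv(c["K"])@[*uv,1]
    return c["position"]+d*(z-c["position"][2])/d[2]
def blobs(m,amin=30):
    n,l,s,c=cv2.connectedComponentsWithStats(m.astype(np.uint8))
    return [(c[i].round(1),s[i].tolist()) for i in range(1,n) if s[i][4]>amin]
def masks(im):
    h=cv2.cvtColor(im,cv2.COLOR_BGR2HSV); H,S,V=[h[...,i].astype(int) for i in range(3)]
    return dict(red=((H<6)|(H>172))&(S>170)&(V>110), wood=(H>8)&(H<25)&(S>50)&(V>110), grey=(S<60)&(V>90))
E
python3 - <<'E'
from h import *
im=cv2.imread("pics/top0.png"); m=masks(im)
print("hold",[k for k in globals() if 'hold' in k.lower()], {k:v for k,v in read_state().items() if 'hold' in k})
w=m['wood'].copy(); w[:, :195]=0; w[:,345:]=0; w[:125]=0; w[272:]=0
cs=max(cv2.findContours(w.astype(np.uint8),0,2)[0],key=cv2.contourArea)
hull=cv2.convexHull(cs); e=cv2.fitEllipse(hull); print("ell",e)
c=ray("top",e[0],.034); print("centre",c, "diam",[a/424.087*(.8986-.034) for a in e[1]])
for b in blobs(m['red']): print("red",b, ray("top",b[0],.133)[:2], ray("top",b[0],.05)[:2])
g=m['grey'].copy(); q=np.zeros_like(g); q[140:260,215:335]=g[140:260,215:335]
for b in blobs(q,15):
    p=ray("top",b[0],.112); print("grey",b,p[:2]); 
s=cv2.imread("pics/scene0.png")
print("hub",ray("top",(273,199),.027))
E
```

```text
hold ['hold_point_z'] {}
ell ((273.8314514160156, 199.27871704101562), (136.53651428222656, 143.70252990722656), 112.26305389404297)
centre [ 0.55020713 -0.10973742  0.034     ] diam [0.2783614452893229, 0.29297103508899847]
red (array([333.8, 141.8]), [321, 131, 27, 22, 329]) [ 0.65179704 -0.21606919] [ 0.66672732 -0.22940285]
red (array([304.1, 191.8]), [297, 178, 21, 23, 118]) [ 0.56015514 -0.16254383] [ 0.56515063 -0.17007486]
red (array([263.9, 231.7]), [254, 220, 22, 24, 212]) [ 0.48741955 -0.09043301] [ 0.48452987 -0.0901466 ]
red (array([223.8, 278.6]), [210, 265, 29, 28, 611]) [ 0.40287746 -0.01934097] [ 0.39082267 -0.01134757]
grey (array([249.8, 177.3]), [242, 169, 17, 18, 240]) [ 0.58732386 -0.06328614]
grey (array([272.5, 198.4]), [267, 193, 12, 12, 114]) [ 0.54855587 -0.10574826]
hub [ 0.55105679 -0.10815696  0.027     ]
```

```bash
cat >> h.py <<'E'
C=np.array([.551,-.108]); RR=.1355
def plan(targets,p=None,q=None):
    """targets: list of (phi_deg, radius, z, psi_deg); prints scaled increments from measured pose"""
    s=read_state(); p=s["ee_pos"] if p is None else p; r0=R.from_quat(s["eef_rot"])
    for f,rad,z,psi in targets:
        f=np.radians(f); t=np.r_[C+rad*np.array([np.cos(f),np.sin(f)]),z]
        rt=R.from_matrix(np.array([[np.cos(np.radians(psi)),np.sin(np.radians(psi)),0],[np.sin(np.radians(psi)),-np.cos(np.radians(psi)),0],[0,0,-1]]))
        print(np.r_[r0.inv().apply(t-p)/.3,(r0.inv()*rt).as_rotvec()/(np.pi/4)].round(3).tolist())
def stat():
    s=read_state(); x=R.from_quat(s["eef_rot"]).as_matrix(); d=s["ee_pos"][:2]-C
    print("t",s["time"],"p",s["ee_pos"].round(4),"psi",np.degrees(np.arctan2(x[1,0],x[0,0])).round(1),"z",x[:,2].round(3),"phi",np.degrees(np.arctan2(d[1],d[0])).round(1)%360,"r",np.hypot(*d).round(4),"F",s["ft_force"].round(2),"q",s["joint_positions"].round(2),"w",s["width"])
E
python3 - <<'E'
from h import *
print(hold_point_z, ray("top",(345,95),.02), ray("top",(345,75),.15)); stat()
plan([(205,RR,.15,25)])
E
```

```text
0.0187 [ 0.77087391 -0.25724962  0.02      ] [ 0.76884646 -0.2327828   0.15      ]
t 0.1 p [ 0.1532 -0.6056  0.2218] psi 14.2 z [-0.     0.001 -1.   ] phi 231.4 r 0.6371 F [ 0.94 -0.32  0.65] q [ 1.3   0.33 -0.06  1.46  0.02  1.35 -0.09] w 0.08731097884803939
[1.249, -1.198, 0.241, -0.002, -0.0, -0.24]
```

Call:
drive_tool(
  increments=[
    [0.1,-0.095,0,0,0,-0.05],
    [0.2,-0.19,0,0,0,-0.1],
    [0.3,-0.285,0,0,0,-0.15],
    [0.4,-0.38,0,0,0,-0.2],
    [0.49,-0.47,0,0,0,-0.24],
  ],
  claw=1,
  force=10,
)

```text
time: 0.52
ee_pos: [0.2622, -0.4309, 0.2223]
eef_rot: [0.976, 0.218, -0.0, -0.0]
ft_force: [1.0, -0.1, 0.8]
width: 0.0615
grip_force: 0.0
```

```bash
python3 -c "
from h import *
stat(); plan([(205,RR,.15,25)])"
```

```text
t 0.5167 p [ 0.2622 -0.4309  0.2223] psi 25.2 z [-0.  0. -1.] phi 228.2 r 0.4332 F [ 0.99 -0.11  0.77] q [ 1.14  0.08 -0.21  1.76  0.02  1.3  -0.21] w 0.06154629004764722
[0.877, -0.566, 0.241, -0.0, 0.0, 0.003]
```

Call:
drive_tool(
  increments=[
    [0.1,-0.065,0,0,0,0],
    [0.2,-0.13,0,0,0,0],
    [0.3,-0.195,0,0,0,0],
    [0.4,-0.26,0,0,0,0],
    [0.5,-0.325,0,0,0,0],
  ],
)

```text
time: 0.93
ee_pos: [0.3564, -0.2797, 0.2224]
eef_rot: [0.976, 0.216, -0.0, 0.0]
ft_force: [1.5, -1.6, 0.2]
width: 0.0282
grip_force: 0.0
```

```bash
python3 -c "
from h import *
stat(); plan([(205,RR,.15,25),(205,RR,.06,25)])"
```

```text
t 0.9333 p [ 0.3564 -0.2797  0.2224] psi 25.0 z [-0. -0. -1.] phi 221.4 r 0.2595 F [ 1.52 -1.6   0.16] q [ 0.96 -0.03 -0.39  1.87 -0.01  1.3  -0.56] w 0.028222960606979486
[0.378, -0.245, 0.241, 0.0, 0.0, -0.0]
[0.378, -0.245, 0.541, 0.0, 0.0, -0.0]
```

Call:
drive_tool(
  increments=[
    [0.1,-0.065,0,0,0,0],
    [0.2,-0.13,0,0,0,0],
    [0.3,-0.195,0,0,0,0],
    [0.378,-0.245,0.05,0,0,0],
    [0.378,-0.245,0.17,0,0,0],
  ],
)

```text
time: 1.35
ee_pos: [0.433, -0.1621, 0.1749]
eef_rot: [0.975, 0.22, 0.004, 0.002]
ft_force: [0.3, -0.7, -0.0]
width: 0.0018
grip_force: 0.0
```

```bash
python3 -c "
from h import *
stat(); plan([(205,RR,.06,25)])
cv2.imwrite('pics/scene1.png',camera('scene'))"
```

```text
t 1.35 p [ 0.433  -0.1621  0.1749] psi 25.4 z [ 0.008 -0.002 -1.   ] phi 204.6 r 0.1299 F [ 0.28 -0.67 -0.04] q [ 0.81  0.03 -0.56  1.92  0.02  1.19 -0.88] w 0.0018261684744557147
[-0.021, 0.001, 0.383, 0.007, -0.008, 0.009]
```

View pics/scene1.png

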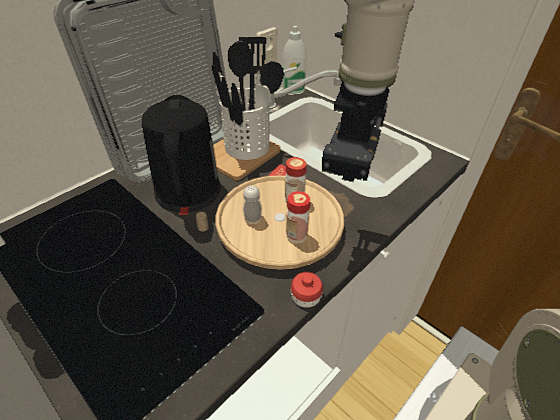

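The shut gripper hangs over the right-front rim near (350,165), clear of the jars. I'll lower it.

Call:
drive_tool(
  increments=[
    [-0.02,0,0.08,0,0,0],
    [-0.02,0,0.17,0,0,0],
    [-0.02,0,0.26,0,0,0],
    [-0.02,0,0.35,0,0,0],
    [-0.02,0,0.39,0,0,0],
  ],
)

```text
time: 1.82
ee_pos: [0.42, -0.1695, 0.0518]
eef_rot: [0.976, 0.216, -0.002, -0.001]
ft_force: [-0.4, -0.8, -0.2]
width: 0.0007
grip_force: 0.0
```

```bash
python3 -c "
from h import *
stat(); plan([(205,RR,.06,25)])"
```

```text
t 1.8167 p [ 0.42   -0.1695  0.0518] psi 24.9 z [-0.004  0.001 -1.   ] phi 205.2 r 0.1447 F [-0.4  -0.79 -0.2 ] q [ 0.79  0.18 -0.54  2.06  0.12  0.93 -0.95] w 0.0007162112427914178
[0.031, -0.001, -0.028, -0.004, 0.004, -0.001]
```

Call:
drive_tool(
  increments=[
    [0.012,0,0,0,0,0],
    [0.024,0,0,0,0,0],
    [0.024,0,0.01,0,0,0],
    [0.024,0,0.02,0,0,0],
    [0.024,0,0.03,0,0,0],
  ],
)

```text
time: 2.23
ee_pos: [0.4294, -0.1668, 0.0462]
eef_rot: [0.976, 0.216, 0.001, 0.001]
ft_force: [0.6, 0.5, 0.9]
width: 0.0003
grip_force: 0.0
```

```bash
python3 -c "
from h import *
stat(); plan([(205,RR,.036,25)])"
```

```text
t 2.2333 p [ 0.4294 -0.1668  0.0462] psi 25.0 z [ 0.001 -0.001 -1.   ] phi 205.8 r 0.1351 F [0.59 0.46 0.86] q [ 0.78  0.21 -0.54  2.05  0.13  0.92 -0.97] w 0.0002763202853814534
[-0.002, -0.006, 0.034, 0.002, -0.001, -0.0]
```

Call:
drive_tool(
  increments=[
    [0,0,0.01,0,0,0],
    [0,0,0.018,0,0,0],
    [0,0,0.024,0,0,0],
    [0,0,0.03,0,0,0],
    [0,0,0.03,0,0,0],
  ],
)

```text
time: 2.65
ee_pos: [0.4288, -0.1666, 0.0365]
eef_rot: [0.976, 0.216, -0.0, 0.0]
ft_force: [-0.8, 0.2, -1.0]
width: 0.0006
grip_force: 0.0
```

```bash
python3 -c "
from h import *
stat()"
```

```text
t 2.65 p [ 0.4288 -0.1666  0.0365] psi 25.0 z [ 0. -0. -1.] phi 205.6 r 0.1355 F [-0.83  0.23 -1.  ] q [ 0.77  0.22 -0.54  2.06  0.15  0.9  -0.98] w 0.0006409990521773276
```

Call:
drive_tool(
  increments=[
    [0,0,0.001,0,0,0],
    [0,0,0.002,0,0,0],
    [0,0,0.003,0,0,0],
    [0,0,0.004,0,0,0],
    [0,0,0.004,0,0,0],
  ],
)

```text
time: 3.07
ee_pos: [0.4293, -0.1672, 0.0363]
eef_rot: [0.976, 0.216, 0.0, 0.001]
ft_force: [-3.5, -1.2, 11.9]
width: 0.0005
grip_force: 5.9
```

```bash
python3 -c "
from h import *
stat()"
```

```text
t 3.0667 p [ 0.4293 -0.1672  0.0363] psi 25.0 z [ 0.001 -0.002 -1.   ] phi 206.0 r 0.1354 F [-3.52 -1.21 11.92] q [ 0.77  0.22 -0.54  2.06  0.15  0.9  -0.98] w 0.0005393795916263306
```

Call:
drive_tool(
  increments=[
    [0,0,-0.001,0,0,-0.02],
    [0.0,0.004,-0.0015,0,0,-0.033],
    [0.0,0.012,-0.0015,0,0,-0.055],
    [0.001,0.024,-0.0015,0,0,-0.089],
    [0.002,0.039,-0.0015,0,0,-0.133],
  ],
)

```text
time: 3.48
ee_pos: [0.4345, -0.1773, 0.0364]
eef_rot: [0.964, 0.268, 0.0, 0.001]
ft_force: [-2.0, -1.0, 7.6]
width: 0.0004
grip_force: 3.5
```

```bash
python3 -c "
from h import *
stat()"
```

```text
t 3.4833 p [ 0.4345 -0.1773  0.0364] psi 31.0 z [ 0.    -0.001 -1.   ] phi 210.7 r 0.1355 F [-1.99 -1.04  7.61] q [ 0.79  0.24 -0.54  2.03  0.16  0.9  -0.87] w 0.0003940603784796829
```

Call:
drive_tool(
  increments=[
    [0.001,0.02,0,0,0,-0.056],
    [0.002,0.043,0,0,0,-0.122],
    [0.005,0.067,0,0,0,-0.189],
    [0.009,0.09,0,0,0,-0.256],
    [0.014,0.113,0,0,0,-0.322],
  ],
)

```text
time: 3.9
ee_pos: [0.4555, -0.205, 0.0364]
eef_rot: [0.922, 0.387, -0.0, 0.001]
ft_force: [-2.7, -2.3, 8.4]
width: 0.0005
grip_force: 3.8
```

```bash
python3 -c "
from h import *
stat()"
```

```text
t 3.9 p [ 0.4555 -0.205   0.0364] psi 45.6 z [ 0.    -0.002 -1.   ] phi 225.4 r 0.1361 F [-2.67 -2.29  8.36] q [ 0.83  0.31 -0.56  1.96  0.2   0.93 -0.6 ] w 0.0004902480611712214
```

Call:
drive_tool(
  increments=[
    [0.002,0.024,0,0,0,-0.067],
    [0.004,0.047,0,0,0,-0.133],
    [0.008,0.071,0,0,0,-0.2],
    [0.012,0.094,0,0,0,-0.267],
    [0.017,0.117,0,0,0,-0.333],
  ],
)

```text
time: 4.32
ee_pos: [0.4841, -0.2265, 0.0364]
eef_rot: [0.864, 0.504, -0.0, 0.001]
ft_force: [-2.3, -3.3, 6.7]
width: 0.0005
grip_force: 3.4
```

```bash
cat >> h.py <<'E'
def look(name=None):
    im=camera("top"); m=masks(im)
    if name: cv2.imwrite(name,im)
    for k,z,a in(("red",.133,80),("grey",.112,60)):
        for b in blobs(m[k],a):
            p=ray("top",b[0],z)[:2]-C; r=np.hypot(*p)
            if r<.09: print(k,b[0],b[1][4],"rel",p.round(3),"ang",np.degrees(np.arctan2(p[1],p[0])).round(0)%360,"r",r.round(3))
E
python3 -c "
from h import *
stat();look()"
```

```text
t 4.3167 p [ 0.4841 -0.2265  0.0364] psi 60.5 z [ 0.    -0.002 -1.   ] phi 240.5 r 0.1361 F [-2.33 -3.29  6.73] q [ 0.85  0.38 -0.58  1.87  0.26  0.96 -0.36] w 0.000452558699192421
red [295.2 175. ] 120 rel [ 0.039 -0.038] ang 316.0 r 0.055
red [284.1 231.3] 216 rel [-0.063 -0.019] ang 197.0 r 0.065
grey [242.6 193.8] 235 rel [0.006 0.058] ang 85.0 r 0.058
grey [272.5 198.4] 115 rel [-0.002  0.002] ang 137.0 r 0.003
```

Call:
drive_tool(
  increments=[
    [0.002,0.024,0,0,0,-0.067],
    [0.004,0.047,0,0,0,-0.133],
    [0.008,0.071,0,0,0,-0.2],
    [0.012,0.094,0,0,0,-0.267],
    [0.017,0.117,0,0,0,-0.333],
  ],
)

```text
time: 4.78
ee_pos: [0.5174, -0.2392, 0.0365]
eef_rot: [0.791, 0.612, -0.0, 0.001]
ft_force: [-0.2, -3.4, 5.8]
width: 0.0
grip_force: 3.0
```

```bash
python3 -c "
from h import *
stat()"
```

```text
t 4.7833 p [ 0.5174 -0.2392  0.0365] psi 75.5 z [ 0.001 -0.002 -1.   ] phi 255.6 r 0.1354 F [-0.21 -3.38  5.84] q [ 0.85  0.46 -0.61  1.78  0.31  1.   -0.13] w 3.2615735378469055e-05
```

Call:
drive_tool(
  increments=[
    [0.001,0.024,0.0005,0,0,-0.067],
    [0.003,0.047,0.0005,0,0,-0.133],
    [0.006,0.071,0.001,0,0,-0.2],
    [0.01,0.094,0.001,0,0,-0.267],
    [0.015,0.117,0.001,0,0,-0.333],
  ],
)

```text
time: 5.2
ee_pos: [0.5529, -0.244, 0.0365]
eef_rot: [0.704, 0.71, -0.0, 0.002]
ft_force: [-0.9, -4.2, 5.8]
width: 0.0006
grip_force: 3.3
```

```bash
python3 -c "
from h import *
stat()"
```

```text
t 5.2 p [ 0.5529 -0.244   0.0365] psi 90.5 z [ 0.002 -0.003 -1.   ] phi 270.8 r 0.136 F [-0.95 -4.2   5.78] q [ 0.84  0.54 -0.64  1.68  0.37  1.04  0.09] w 0.0006455326827048923
```

Call:
drive_tool(
  increments=[
    [-0.001,0.024,0.001,0,0,-0.067],
    [0.0,0.047,0.001,0,0,-0.133],
    [0.003,0.071,0.001,0,0,-0.2],
    [0.007,0.094,0.001,0,0,-0.267],
    [0.012,0.117,0.001,0,0,-0.333],
  ],
)

```text
time: 5.62
ee_pos: [0.5885, -0.2401, 0.0365]
eef_rot: [0.606, 0.796, -0.0, 0.002]
ft_force: [1.1, -4.2, 8.5]
width: 0.0007
grip_force: 3.7
```

```bash
python3 -c "
from h import *
stat()"
```

```text
t 5.6167 p [ 0.5885 -0.2401  0.0365] psi 105.4 z [ 0.003 -0.003 -1.   ] phi 285.8 r 0.1373 F [ 1.12 -4.15  8.45] q [ 0.82  0.61 -0.68  1.59  0.42  1.08  0.3 ] w 0.0007158968766684051
```

Call:
drive_tool(
  increments=[
    [0.002,0.024,0,0,0,-0.067],
    [0.005,0.047,0,0,0,-0.133],
    [0.008,0.071,0,0,0,-0.2],
    [0.012,0.094,0,0,0,-0.267],
    [0.018,0.117,0,0,0,-0.333],
  ],
)

```text
time: 6.03
ee_pos: [0.6211, -0.2254, 0.0365]
eef_rot: [0.497, 0.868, -0.0, 0.002]
ft_force: [1.9, -3.8, 7.4]
width: 0.0003
grip_force: 3.3
```

```bash
python3 -c "
from h import *
stat();look('pics/top2.png')"
```

```text
t 6.0333 p [ 0.6211 -0.2254  0.0365] psi 120.4 z [ 0.003 -0.003 -1.   ] phi 300.8 r 0.1367 F [ 1.91 -3.82  7.41] q [ 0.79  0.68 -0.72  1.52  0.48  1.12  0.5 ] w 0.0002709521276511699
red [263.3 165.3] 136 rel [0.056 0.02 ] ang 19.0 r 0.06
red [308.4 204. ] 223 rel [-0.013 -0.063] ang 258.0 r 0.064
grey [272.5 198.3] 112 rel [-0.002  0.002] ang 135.0 r 0.003
grey [254.6 222. ] 235 rel [-0.046  0.035] ang 143.0 r 0.058
```

View pics/top2.png

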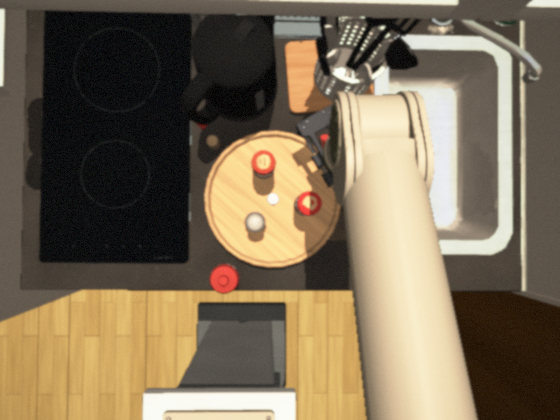

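Salt (254,222) is now front-left at 143°, still 37° short, with both jars upright. The wrist is getting close to the utensil cup at (345,75). I'll lift off and do the rest with a second stroke from the front.

Call:
drive_tool(
  increments=[
    [0,0,-0.05,0,0,0],
    [0,0,-0.17,0,0,0],
    [0,0,-0.3,0,0,0],
    [0,0,-0.43,0,0,0.14],
    [0,0,-0.55,0,0,0.28],
  ],
)

```text
time: 6.5
ee_pos: [0.6192, -0.2231, 0.2032]
eef_rot: [0.591, 0.806, 0.0, 0.0]
ft_force: [0.2, -0.5, 0.8]
width: 0.0005
grip_force: 0.0
```

```bash
python3 -c "
from h import *
stat();look();plan([(190,RR,.2,70)]);plan([(190,RR,.2,10)])"
```

```text
t 6.5 p [ 0.6192 -0.2231  0.2032] psi 107.5 z [ 0.001  0.001 -1.   ] phi 300.6 r 0.1338 F [ 0.17 -0.51  0.83] q [ 0.79  0.52 -0.74  1.36  0.35  1.4   0.36] w 0.0005181486429205522
red [263.7 166.2] 129 rel [0.055 0.019] ang 19.0 r 0.058
red [308.2 203.6] 229 rel [-0.012 -0.062] ang 259.0 r 0.063
grey [272.6 198.3] 109 rel [-0.002  0.002] ang 138.0 r 0.003
grey [254.9 222.2] 236 rel [-0.047  0.034] ang 144.0 r 0.058
[0.492, -0.563, 0.03, 0.013, 0.003, 0.822]
[0.492, -0.563, 0.03, 0.014, -0.004, 2.155]
```

Call:
drive_tool(
  increments=[
    [0.06,-0.07,0,0,0,0.15],
    [0.13,-0.15,0,0,0,0.3],
    [0.2,-0.23,0,0,0,0.45],
    [0.27,-0.31,0,0,0,0.6],
    [0.34,-0.39,0,0,0,0.75],
  ],
)

```text
time: 6.97
ee_pos: [0.4752, -0.1613, 0.2001]
eef_rot: [0.8, 0.6, -0.0, -0.0]
ft_force: [-0.6, -0.4, 1.1]
width: 0.0004
grip_force: 0.0
```

```bash
python3 -c "
from h import *
stat();plan([(190,RR,.2,40),(190,RR,.2,10)])"
```

```text
t 6.9667 p [ 0.4752 -0.1613  0.2001] psi 73.7 z [-0.  0. -1.] phi 215.1 r 0.0927 F [-0.62 -0.41  1.09] q [ 0.93  0.14 -0.74  1.78  0.1   1.26 -0.12] w 0.00035152229882215533
[0.041, -0.212, 0.0, -0.001, 0.0, 0.748]
[0.041, -0.212, 0.0, -0.001, 0.0, 1.415]
```

Call:
drive_tool(
  increments=[
    [0.01,-0.05,0,0,0,0.15],
    [0.02,-0.1,0,0,0,0.3],
    [0.03,-0.15,0,0,0,0.45],
    [0.04,-0.2,0,0,0,0.6],
    [0.04,-0.212,0,0,0,0.75],
  ],
)

```text
time: 7.38
ee_pos: [0.4173, -0.1319, 0.2004]
eef_rot: [0.94, 0.342, -0.001, 0.0]
ft_force: [0.7, -0.7, -0.7]
width: 0.0002
grip_force: 0.0
```

```bash
python3 -c "
from h import *
stat();plan([(190,RR,.2,10),(190,RR,.055,10)])"
```

```text
t 7.3833 p [ 0.4173 -0.1319  0.2004] psi 40.0 z [-0.001 -0.001 -1.   ] phi 190.1 r 0.1358 F [ 0.67 -0.71 -0.69] q [ 0.95 -0.04 -0.72  1.92 -0.03  1.25 -0.63] w 0.00023484168981531098
[0.001, -0.0, 0.001, 0.001, 0.002, 0.666]
[0.002, -0.001, 0.485, 0.001, 0.002, 0.666]
```

Call:
drive_tool(
  increments=[
    [0,0,0,0,0,0.15],
    [0,0,0.0,0,0,0.3],
    [0,0,0.0,0,0,0.45],
    [0,0,0.05,0,0,0.6],
    [0,0,0.14,0,0,0.667],
  ],
)

```text
time: 7.8
ee_pos: [0.4206, -0.1335, 0.1602]
eef_rot: [0.996, 0.086, 0.002, 0.001]
ft_force: [0.7, 0.5, -0.3]
width: 0.0004
grip_force: 0.0
```

Call:
drive_tool(
  increments=[
    [0,0,0.1,0,0,0],
    [0,0,0.2,0,0,0],
    [0,0,0.28,0,0,0],
    [0,0,0.34,0,0,0],
    [0,0,0.36,0,0,0],
  ],
)

```text
time: 8.22
ee_pos: [0.4172, -0.1324, 0.048]
eef_rot: [0.996, 0.09, -0.002, -0.001]
ft_force: [-1.0, 0.7, -0.3]
width: 0.0002
grip_force: 0.0
```

```bash
python3 -c "
from h import *
stat();plan([(190,RR,.0365,10)])"
```

```text
t 8.2167 p [ 0.4172 -0.1324  0.048 ] psi 10.3 z [-0.004  0.002 -1.   ] phi 190.4 r 0.136 F [-1.04  0.73 -0.29] q [ 0.9   0.18 -0.74  2.09  0.15  0.92 -1.31] w 0.0001513729023048659
[0.002, -0.003, 0.038, -0.003, 0.004, 0.006]
```

Call:
drive_tool(
  increments=[
    [0,0,0.012,0,0,0],
    [0,0,0.024,0,0,0],
    [0,0,0.034,0,0,0],
    [0,0,0.042,0,0,0],
    [0,0,0.044,0,0,0],
  ],
)

```text
time: 8.63
ee_pos: [0.4194, -0.1334, 0.0373]
eef_rot: [0.996, 0.09, 0.0, 0.0]
ft_force: [-0.7, -0.1, 0.0]
width: 0.0006
grip_force: 0.0
```

Call:
drive_tool(
  increments=[
    [0,0,0.001,0,0,0],
    [0,0,0.002,0,0,0],
    [0,0,0.003,0,0,0],
    [0,0,0.004,0,0,0],
    [0,0,0.004,0,0,0],
  ],
)

```text
time: 9.05
ee_pos: [0.4194, -0.1335, 0.0364]
eef_rot: [0.996, 0.09, 0.0, 0.0]
ft_force: [-2.1, -0.3, 6.6]
width: 0.0004
grip_force: 3.6
```

```bash
python3 -c "
from h import *
stat()"
```

```text
t 9.05 p [ 0.4194 -0.1335  0.0364] psi 10.3 z [ 0.    -0.001 -1.   ] phi 191.0 r 0.134 F [-2.07 -0.28  6.58] q [ 0.89  0.21 -0.73  2.1   0.18  0.9  -1.33] w 0.00036506254185455773
```

Call:
drive_tool(
  increments=[
    [0,0.004,0,0,0,-0.011],
    [0,0.012,0,0,0,-0.033],
    [0.0,0.024,0,0,0,-0.067],
    [0.001,0.04,0,0,0,-0.111],
    [0.003,0.06,0,0,0,-0.17],
  ],
)

```text
time: 9.47
ee_pos: [0.4238, -0.1509, 0.0364]
eef_rot: [0.988, 0.157, 0.0, 0.0]
ft_force: [0.6, 0.1, 4.4]
width: 0.0007
grip_force: 2.2
```

Call:
drive_tool(
  increments=[
    [0.001,0.024,0,0,0,-0.067],
    [0.003,0.047,0,0,0,-0.133],
    [0.006,0.071,0,0,0,-0.2],
    [0.01,0.094,0,0,0,-0.267],
    [0.015,0.117,0,0,0,-0.333],
  ],
)

```text
time: 9.88
ee_pos: [0.4392, -0.1832, 0.0364]
eef_rot: [0.959, 0.285, 0.001, 0.0]
ft_force: [0.4, 1.3, 4.2]
width: 0.0005
grip_force: 2.0
```

```bash
python3 -c "
from h import *
stat();look()"
```

```text
t 9.8833 p [ 0.4392 -0.1832  0.0364] psi 33.1 z [ 0.002 -0.001 -1.   ] phi 213.9 r 0.1347 F [0.35 1.34 4.22] q [ 0.97  0.29 -0.74  2.01  0.25  0.92 -0.89] w 0.00047392870104005287
red [253.  173.4] 110 rel [0.041 0.038] ang 43.0 r 0.056
red [307.6 190.3] 199 rel [ 0.012 -0.061] ang 281.0 r 0.062
grey [272.6 198.3] 114 rel [-0.002  0.002] ang 138.0 r 0.003
grey [265.5 227.3] 233 rel [-0.056  0.015] ang 165.0 r 0.058
```

Call:
drive_tool(
  increments=[
    [0.001,0.024,0.0005,0,0,-0.067],
    [0.003,0.047,0.001,0,0,-0.133],
    [0.006,0.071,0.001,0,0,-0.2],
    [0.01,0.094,0.001,0,0,-0.267],
    [0.013,0.11,0.001,0,0,-0.311],
  ],
)

```text
time: 10.35
ee_pos: [0.4606, -0.2091, 0.0364]
eef_rot: [0.917, 0.398, 0.001, 0.001]
ft_force: [-0.6, 0.1, 8.9]
width: 0.0007
grip_force: 4.4
```

Call:
drive_tool(
  increments=[
    [0,0.004,0,0,0,-0.011],
    [0,0.006,0,0,0,-0.017],
    [0,0.006,0,0,0,-0.017],
    [0,0.006,0,0,0,-0.017],
    [0,0.006,0,0,0,-0.017],
  ],
)

```text
time: 10.77
ee_pos: [0.4616, -0.21, 0.0364]
eef_rot: [0.915, 0.403, 0.0, 0.001]
ft_force: [-0.6, -1.1, 6.9]
width: 0.0005
grip_force: 3.8
```

```bash
python3 -c "
from h import *
stat();look()"
```

```text
t 10.7667 p [ 0.4616 -0.21    0.0364] psi 47.6 z [ 0.002 -0.001 -1.   ] phi 228.8 r 0.1356 F [-0.6  -1.07  6.95] q [ 1.    0.37 -0.76  1.93  0.31  0.95 -0.64] w 0.0005134572321470949
red [246.9 179.2] 121 rel [0.031 0.049] ang 58.0 r 0.058
red [304.7 181.3] 195 rel [ 0.028 -0.055] ang 297.0 r 0.062
grey [272.6 198.4] 114 rel [-0.002  0.002] ang 140.0 r 0.003
grey [273.5 228.2] 235 rel [-0.058 -0.   ] ang 180.0 r 0.058
```

Salt is at 180°. Lifting off gently.

Call:
drive_tool(
  increments=[
    [0,0,-0.02,0,0,0],
    [0,0,-0.08,0,0,0],
    [0,0,-0.2,0,0,0],
    [0,0,-0.33,0,0,0],
    [0,0,-0.45,0,0,0],
  ],
)

```text
time: 11.23
ee_pos: [0.4604, -0.2088, 0.1724]
eef_rot: [0.915, 0.404, -0.0, -0.0]
ft_force: [0.9, -0.3, -0.5]
width: 0.0006
grip_force: 0.0
```

Call:
drive_tool(
  increments=[
    [-0.05,0,0,0,0,0],
    [-0.1,0,0,0,0,0],
    [-0.15,0,0,0,0,0],
    [-0.15,0,0,0,0,0],
    [-0.15,0,0,0,0,0],
  ],
)

```text
time: 11.65
ee_pos: [0.4301, -0.243, 0.1706]
eef_rot: [0.915, 0.403, -0.0, 0.0]
ft_force: [0.9, 0.6, 0.2]
width: 0.0005
grip_force: 0.0
```

```bash
python3 -c "
from h import *
stat();look('pics/top3.png');look();cv2.imwrite('pics/scene3.png',camera('scene'))"
```

```text
t 11.65 p [ 0.4301 -0.243   0.1706] psi 47.6 z [-0. -0. -1.] phi 228.1 r 0.1812 F [0.91 0.62 0.16] q [ 1.16  0.15 -0.79  1.83  0.12  1.2  -0.41] w 0.0005049477449484834
red [246.1 178.3] 137 rel [0.032 0.051] ang 57.0 r 0.06
red [304.9 181.5] 198 rel [ 0.028 -0.056] ang 297.0 r 0.062
grey [272.6 198.4] 112 rel [-0.002  0.002] ang 140.0 r 0.003
grey [273.4 228.3] 234 rel [-0.058  0.   ] ang 180.0 r 0.058
red [247.1 179.3] 120 rel [0.031 0.049] ang 58.0 r 0.058
red [304.6 181.5] 200 rel [ 0.028 -0.055] ang 297.0 r 0.062
grey [272.5 198.4] 114 rel [-0.002  0.002] ang 137.0 r 0.003
grey [273.4 228.2] 235 rel [-0.058  0.   ] ang 180.0 r 0.058
```

View pics/scene3.png

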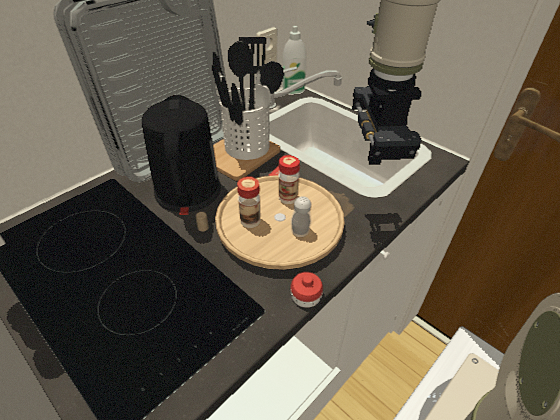

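The salt stands at the front (302,217), and both jars are upright at (249,202) and (289,178). The timer, cork and matches haven't moved, and the gripper is clear.

```bash
python3 -c "
from bench import *
print(close_job())"
```

```text
the job is handed in; nothing more can be done
None
```

I turned the tray in two fingertip strokes and handed the job in. By the last camera reading, the salt shaker stands 58 mm straight in front of the tray's centre, both jars are upright, the tray is still and the gripper is clear; the hand-in returned no verdict.

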